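# Spin the banding wheel and stop it on its mark

## Robot

A 6-joint arm with a two-finger parallel gripper is mounted at the origin on the work surface. World frame = base frame: x ahead of the robot, y to its left, z up, the work surface at z = 0. Lengths are in m, angles in rad, forces in N, time in s.
With the tool pointing down it reaches from about 0.425 to 0.95 m from the base axis. Payload 3.5 kg.
Tool frame: the origin (TCP) lies midway between the tips of the shut fingers; the grasp point (between the pads) lies 19 mm behind it; z points along the fingers, y is the line along which they close (so a half turn about z gives the same grasp; the last joint's range is limited). The gripper opens to 85 mm and grips with 20 to 120 N. Pads are 22 mm wide; open, the fingers measure 114 mm over their backs; the gripper's body (76 mm by 85 mm) begins 54 mm behind the grasp point. The pads swing forward as they close: fully open they stand 13 mm farther back than shut.
Start: joints at [1.036, 0.286, 1.577, -0, 1.279, -0.15], TCP at [0.253, 0.626, 0.231] pointing down, gripper open.
Joint ranges: [-2.77, 2.77], [-0.9, 2.22], [0.21, 2.48], [-1.53, 4.67], [0.24, 2.81], [-2.84, 2.84]. Speed limits (rad/s): [2.79, 2.79, 3.14, 3.14, 3.14, 3.14].

## Interface

Orientations are given as a unit quaternion [x, y, z, w].
In Python, from plant import ctrl gives the robot as it stands.
- The arm moves only by the tool arm_command, never from a script. Its argument "steps" is one flat list of numbers, 5 for each row, row after row: the opening in per cent of the stroke, from 0 (shut) to 100 (fully open), then the shift along the tool's x, y, z each as a share of 25 mm, from -1 to 1, then the turn about the tool's z as a share of 0.1 rad, from -1 to 1. In form: [grip, tx, ty, tz, spin, grip, tx, ty, tz, spin, ...]. A call has 1 to 8 rows; each row shifts and turns the commanded pose from where the row before left it, along the tool's axes as they then stand; what a row does not reach is not made up. A row lasts 1/12 s, in which the tool goes at most 41.7 mm and 7.16 degrees, less where a joint would pass 70% of its speed; a pose out of reach is approached as far as the arm can. A call with a number of a shift or a turn outside -1 to 1 is refused whole. A call with a gripper value outside its range is refused whole. The fingers move at their own pace and stop on an object; "squeeze" is the grip in N (left out, the last holds). Time passes only in rows, so rows that do not move let the fingers close. It gives the time, the measured TCP pose, the force, the opening and the grip force at its end, in the units of the state.
- ctrl.get_state(): the state, without advancing time (a new reading comes with each control period).
- ctrl.read_camera(name): name is "scene" or "top"; returns the picture (384x512x3 uint8, red, green, blue); there is no depth.
- ctrl.camera_model(name): a dict with "intrinsics" (3x3 intrinsics, pixels), "rvec" (rotation vector, rad) and "tvec" (3), from world to camera coordinates, as OpenCV has them. Camera axes: x right, y down, z forward; pixel columns grow to the right and rows downward; lengths in m; the calibration is good to about 2 mm. A picture is of the moment at which its call begins. camera_model takes no time and is no camera call.
- ctrl.sign_off(): hands the job in; it is judged then, once.
The state is a dict: "time": time; "qpos": joint angles; "dq": joint speeds; "joint_efforts": joint torques, N m; "eef_pos": TCP position; "tcp_rot": TCP orientation; "contact_force": force on the tool from outside, world axes, zero at the start; "wrist_torque": the same for the moment, N m; "opening": opening from 0.0 (shut) to 1.0 (fully open); "finger_force": force on a finger pad.
Only numpy, scipy, OpenCV 4.12 (cv2) and the standard library are available. Lean on these libraries where they do the work, as an engineer would, in place of code of your own. Each camera call takes 0.05 s, during which the arm holds its last target. There are 200 camera calls.

## Task

Check that the glass tealight cup runs true on the banding wheel: flick one of the wheel's black pegs with a fingertip so that the wheel spins briskly (faster than one turn in three seconds) and let it run by itself, untouched, for at least three seconds. Then brake it with a fingertip so that it stops with the blue pointer pointing at the red patch, and leave it there; once it has been spun it must not come to rest anywhere else, so it cannot be stopped short and then pushed to the mark. Grasp and lift nothing, do not touch the glass cup, and leave the other things on the bench alone.

Things in the scene. Friction and masses are not known exactly. Their poses are not given: they have to be found in the camera images.
- stand: grey cast stand of the banding wheel, fixed to the bench; origin on the wheel's axis at the bench surface. Its +x axis (level) points from the wheel's axis towards the blue pointer. The pointer is carried by a thin blue bar (a foot bar, 16 mm high, then a post) that rises outside the disc, 125 mm from the axis; the pointer's tip is 94 mm from the axis, about 4 mm above the disc's top
- wheel (a joint): disc angle, rad, growing counter-clockwise from above without limit (counts turns). The patch's middle is at the pointer at odd multiples of pi (opposite it at 0), and the pointer is still on the patch within 0.26 rad of that. Starts at rest, -1.8 to 1.8. Free bearing: from 4 rad/s it slows to 2 rad/s in 5 to 9 s, and is too slow to stop by itself in good time (20 to 40 s; its weight varies)
- hub (a point): centre of the disc's top face, on its axis, 85 mm above the bench. The disc is aluminium, 180 mm across, 10 mm thick (underside at 75 mm), about 0.7 kg, turning freely and level; nothing but the stand's thin column and 130 mm foot (at most 22 mm high) is under it
- patch (a point): middle of the red patch on the disc, 85 mm from the axis, level with the disc's top; turns with the disc. The patch spans 30 degrees of the outer ring of the top face (radius 50 to 90 mm) and of the rim's side
- pointer (a point): the point of the fixed stand where the patch should stop: below the pointer's line, 85 mm from the axis, at the height of the disc's top
- peg0 (a point): top centre of the black upright peg opposite the red patch; the three pegs are fixed to the disc, 10 mm in diameter, stand 30 mm above its top face, 75 mm from the axis and 120 degrees apart
- peg1 (a point): top centre of the peg 120 degrees counter-clockwise (from above) of peg0
- peg2 (a point): top centre of the peg 240 degrees counter-clockwise (from above) of peg0
- tealight_mid (a point): centre, half-way up, of the green glass tealight cup that stands loose on the middle of the disc, 60 mm across at the rim, 45 mm tall; not to be touched or thrown off centre
- steel_cup: steel cup, 72 mm across, 85 mm tall; loose bystander, origin at the centre of its underside
- frit_jar: amber glass jar of frit with a black cap, 54 mm across, 75 mm tall; loose bystander, origin at the centre of its underside
- paddle: graphite paddle lying flat, 203 mm long along its own x, 55 mm wide, 12 mm thick; loose bystander, origin on its underside near its middle
- pick: pick lying flat, dark wooden handle and steel needle, 180 mm long along its own x, 20 mm thick; loose bystander, origin on its underside near its middle
- brush: flat brush lying along its own x, about 200 mm long; loose bystander, origin on its underside near its middle
- marver: dark graphite block, 100 x 100 x 16 mm; loose bystander, origin at the centre of its underside
- tealight: the same glass cup; origin at the centre of its underside
Mind the look-alikes: they are no part of the job. Several things have the shape of the stand; the one meant has the colours described above.

How it is judged:
By the outcome, as a careful person would: the job done as asked, in the order asked, and still so for the second after the job is handed in, with the robot touching nothing.
It also fails if it takes over 58 s, if anything falls off the work surface, if the arm or the gripper's body presses on something with over 40 N, if the wrist force passes 120 N, or if a joint passes its speed limit or range.

## Working session

There is one attempt and no reset: what is moved stays moved. The work goes in short steps, Python scripts to look and compute and a tool call to move; the robot and the scene stay as the last step left them, time stands still between calls to the robot, and variables do not carry over. Pictures are saved under pics/ and viewed, at most 10 in all, crops included, and the job is handed in when it is done.

Besides the shell and the picture viewer there is one more tool, called as name(argument=value, ...), one argument or row to a line, values as JSON. arm_command: Moves the arm, as the interface text tells. Its arguments: {"type":"object","properties":{"steps":{"type":"array","items":{"type":"number"}},"squeeze":{"type":"number"}},"required":["steps"]}

```bash
mkdir -p pics; ls; python3 - <<'E'
from plant import ctrl
import cv2,numpy as np
s=ctrl.get_state();print(s)
for n in("scene","top"):
    m=ctrl.camera_model(n);print(n,m)
    cv2.imwrite(f"pics/{n}0.png",cv2.resize(ctrl.read_camera(n)[:,:,::-1],(800,600),interpolation=cv2.INTER_CUBIC))
E
```

```text
pics
{'time': 0.0, 'qpos': array([ 1.03603182e+00,  2.87178666e-01,  1.57817741e+00,  4.23877660e-05,
        1.27861188e+00, -1.50018336e-01]), 'dq': array([ 0.00073909,  0.0002564 ,  0.00082749,  0.00066788,  0.0001239 ,
       -0.00090414]), 'joint_efforts': array([ 2.44861651e-03, -4.05973363e+01, -2.92632776e+01, -5.16608998e-05,
        5.73740312e-03,  1.51922217e-05]), 'eef_pos': array([0.25297869, 0.62509044, 0.2299383 ]), 'tcp_rot': array([ 1.91194623e-01,  9.81551428e-01, -1.11189895e-03, -4.17852519e-04]), 'contact_force': array([ 0.38361678, -0.40381209,  0.15721307]), 'wrist_torque': array([ 0.03969891, -0.00972552, -0.01080545]), 'finger_force': 0.0, 'opening': 0.999110853591308}
scene {'intrinsics': array([[357.82227898,   0.        , 251.57173372],
       [  0.        , 357.82227898, 193.14406345],
       [  0.        ,   0.        ,   1.        ]]), 'rvec': array([ 2.21742279,  1.25830138, -0.41934344]), 'tvec': array([-0.2566159 , -0.28779096,  1.26460137])}
top {'intrinsics': array([[349.08735515,   0.        , 252.05114364],
       [  0.        , 349.08735515, 189.29705331],
       [  0.        ,   0.        ,   1.        ]]), 'rvec': array([ 2.17215505, -2.13134743,  0.12331311]), 'tvec': array([-0.00285415,  0.49847656,  1.04695967])}
```

View pics/scene0.png

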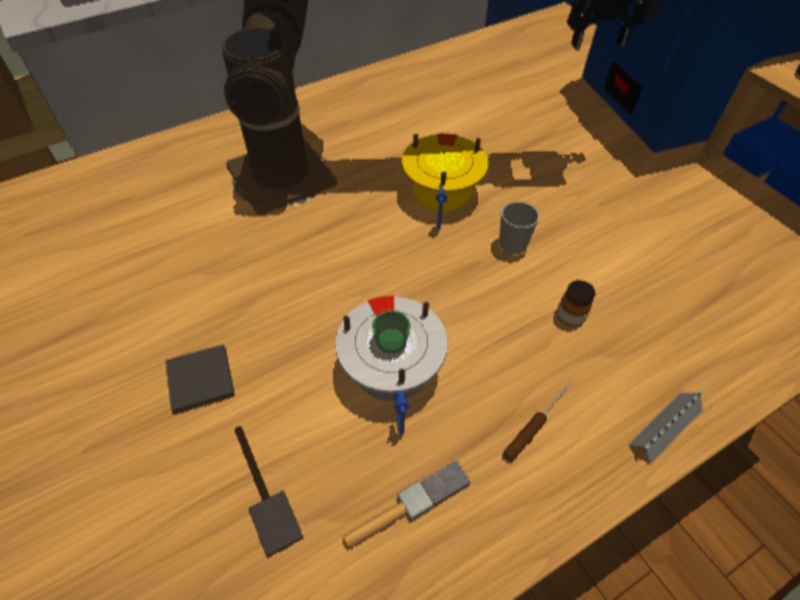

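View pics/top0.png

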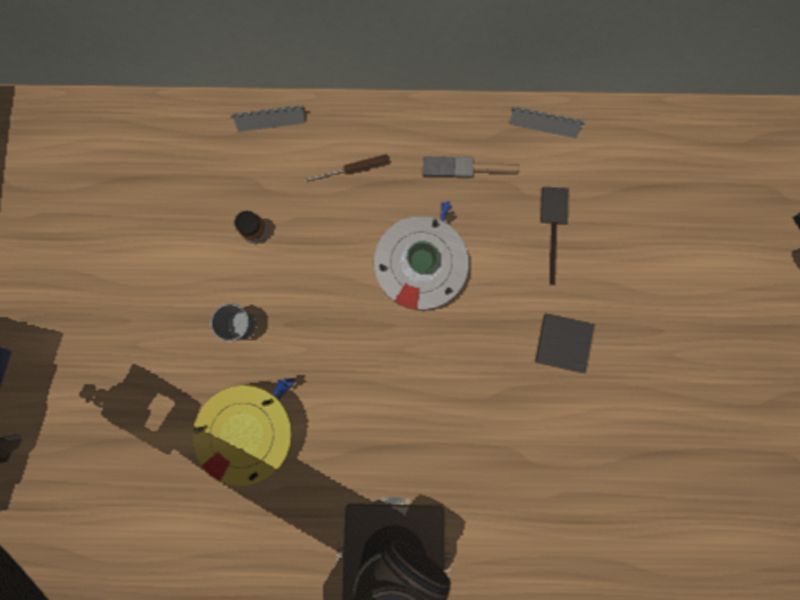

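Candidates: the grey disc with the green glass (top 421,262; scene 391,343) and the yellow look-alike with no glass (top 243,435; scene 445,165). The grey aluminium one fits the description. I'll check it in a close crop.

```bash
cat > h.py <<'E'
from plant import ctrl
import cv2,numpy as np
def ray(n,u,v,z):
    m=ctrl.camera_model(n);R=cv2.Rodrigues(m["rvec"])[0];t=m["tvec"]
    d=R.T@np.linalg.solve(m["intrinsics"],[u,v,1]);c=-R.T@t
    return c+d*(z-c[2])/d[2]
def proj(n,p):
    m=ctrl.camera_model(n)
    return cv2.projectPoints(np.float64(p).reshape(-1,3),m["rvec"],m["tvec"],m["intrinsics"],None)[0].reshape(-1,2)
E
python3 - <<'E'
from h import *
for n,(x0,y0) in (("top",(230,125)),("scene",(205,175))):
    im=ctrl.read_camera(n)[:,:,::-1]
    cv2.imwrite(f"pics/{n}c.png",cv2.resize(im[y0:y0+90,x0:x0+90 if n=="top" else x0+100],None,fx=6.5,fy=6.5,interpolation=cv2.INTER_CUBIC))
    print(ray("top",421*.64,262*.64,.085))
a=cv2.imread("pics/topc.png");b=cv2.imread("pics/scenec.png")
h=min(a.shape[0],b.shape[0]);c=np.hstack([a[:h],b[:h]]);print(c.shape)
cv2.imwrite("pics/topc.png",a)
E
```

```text
[ 0.55699782 -0.04415689  0.085     ]
[ 0.55699782 -0.04415689  0.085     ]
(585, 1235, 3)
```

View pics/topc.png

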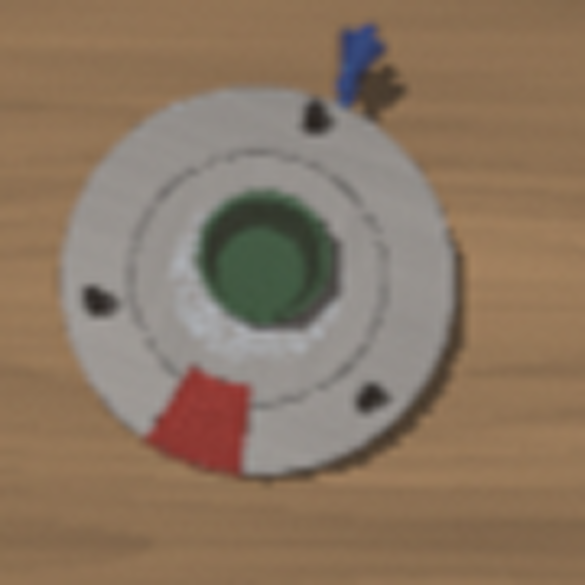

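View pics/scenec.png

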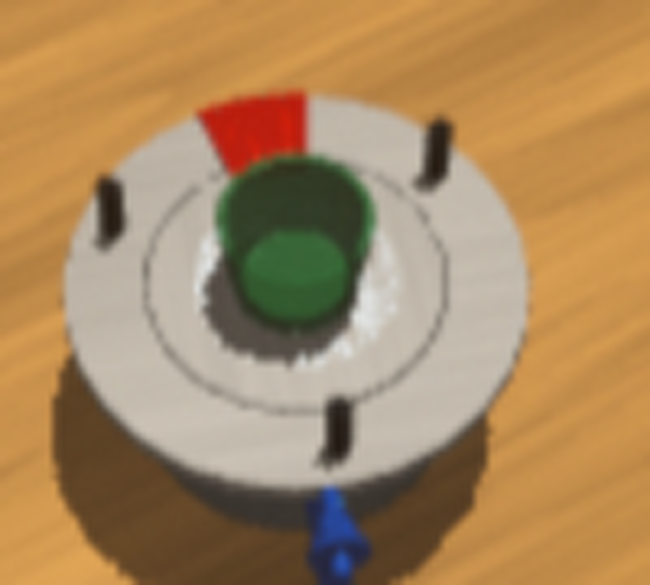

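The crop confirms the grey wheel with the green cup. In the top crop the disc centre is about (259,282), the pointer tip (345,105) and the patch about (202,425). Next I'll fit the pose from both views.

```bash
cat >> h.py <<'E'
from scipy.optimize import least_squares
def cyl(r,a,z): return [r*np.cos(a),r*np.sin(a),z]
def pts(hx,hy,yaw,th):
    P=yaw+th; h=np.array([hx,hy,0]); p=P+np.pi; d=np.pi/12
    g=lambda r,a,z:h+cyl(r,a,z)
    return dict(tip=g(.094,yaw,.089),peg0=g(.075,P,.115),peg1=g(.075,P+2*np.pi/3,.115),peg2=g(.075,P-2*np.pi/3,.115),
     b0=g(.075,P,.085),b1=g(.075,P+2*np.pi/3,.085),b2=g(.075,P-2*np.pi/3,.085),
     o1=g(.09,p-d,.085),o2=g(.09,p+d,.085),i1=g(.05,p-d,.085),i2=g(.05,p+d,.085),rim=[g(.09,t,.085) for t in np.arange(0,6.28,.05)])
E
python3 - <<'E'
from h import *
f=lambda x,y,x0,y0:np.array([x0+(x+.5)/6.5-.5,y0+(y+.5)/6.5-.5])
T={k:f(*v,230,125) for k,v in dict(tip=(345,106),peg1=(93,298),peg0=(318,112),peg2=(372,396),o2=(243,474),o1=(148,438),i2=(250,385),i1=(195,366)).items()}
S={k:f(*v,205,175) for k,v in dict(tip=(329,487),peg1=(437,122),peg2=(108,181),peg0=(338,402),o1=(306,93),o2=(198,115),b1=(430,185),b2=(105,245),b0=(332,462)).items()}
Tr=np.array([f(62,0,230,125)[0],f(455,0,230,125)[0],f(0,88,230,125)[1],f(0,478,230,125)[1]])
Sr=np.array([f(65,0,205,175)[0],f(529,0,205,175)[0],f(0,488,205,175)[1]])
def res(q):
    p=pts(*q);r=[]
    for n,D in(("top",T),("scene",S)):
        for k,v in D.items(): r+=list(proj(n,p[k])[0]-v)
    a=proj("top",p["rim"]);b=proj("scene",p["rim"])
    return np.r_[r,[a[:,0].min(),a[:,0].max(),a[:,1].min(),a[:,1].max()]-Tr,[b[:,0].min(),b[:,0].max(),b[:,1].max()]-Sr]
s=least_squares(res,[.557,-.044,-.45,.07],loss="soft_l1");print(s.x.round(4));print(res(s.x).round(1))
p=pts(*s.x)
for k in("peg0","peg1","peg2"):print(k,p[k].round(4))
E
```

```text
[ 0.5582 -0.0418 -0.4087  0.0841]
[-1.  -2.2 -0.6 -0.5 -0.9 -0.5 -0.6 -0.5 -0.7 -0.  -1.   0.2 -0.7  0.2
 -0.5  0.2 -1.1  0.8 -0.7  1.1 -1.   0.9 -0.8  0.9 -0.8  0.4 -1.4 -0.
 -0.1 -1.7  0.3 -2.1  0.  -2.  -0.9 -0.4 -0.5 -0.5 -1.5 -0.9  0.3]
peg0 [ 0.6293 -0.0657  0.115 ]
peg1 [0.5434 0.0317 0.115 ]
peg2 [ 0.5019 -0.0914  0.115 ]
```

Fit: hub (0.558, −0.042), yaw −0.41, theta 0.08. The leftover error is about 1 px, roughly 2 mm. Now I move to a standby point outside the rim, on the near-left side along tool +x.

arm_command(
  steps=[0, -0.83, -1, 0, 0, 0, -0.83, -1, 0, 0, 0, -0.83, -1, 0, 0, 0, -0.83, -1, 0, 0, 0, -0.83, -1, 0, 0, 0, -0.83, -1, 0, 0, 0, -0.83, -1, 0, 0, 0, -0.83, -1, 0, 0],
  squeeze=40,
)

```text
time: 0.87
eef_pos: [0.3322, 0.3764, 0.2312]
tcp_rot: [0.191, 0.982, -0.0, 0.0]
contact_force: [0.7, 0.1, -0.3]
opening: 0.006
finger_force: 0.0
```

arm_command(
  steps=[0, -0.83, -1, 0, 0, 0, -0.83, -1, 0, 0, 0, -0.83, -1, 0, 0, 0, -0.83, -1, 0, 0, 0, -0.83, -1, 0, 0, 0, -0.83, -1, 0, 0, 0, -0.83, -1, 0, 0, 0, -0.83, -1, 0, 0],
)

```text
time: 1.53
eef_pos: [0.4109, 0.1288, 0.2314]
tcp_rot: [0.191, 0.982, 0.0, 0.0]
contact_force: [1.3, -0.7, -0.1]
opening: 0.003
finger_force: 0.0
```

arm_command(
  steps=[0, -0.6, -1, 0, 0, 0, -0.6, -1, 0, 0, 0, -0.6, -1, 0, 0, 0, -0.5, -0.9, 0, 0, 0, 0, 0, 0, 0],
)

```text
time: 1.95
eef_pos: [0.428, 0.0149, 0.2314]
tcp_rot: [0.194, 0.981, -0.001, 0.0]
contact_force: [0.8, 0.1, -0.7]
opening: -0.0
finger_force: 0.0
```

arm_command(
  steps=[0, 0, 0, 1, 0, 0, 0, 0, 1, 0, 0, 0, 0, 1, 0, 0, 0, 0, 1, 0, 0, 0, 0, 1, 0, 0, 0, 0, 1, 0, 0, 0, -0.15, 0.45, 0, 0, -1, 0, 0, 0],
)

```text
time: 2.62
eef_pos: [0.4422, 0.008, 0.0647]
tcp_rot: [0.19, 0.982, 0.0, -0.007]
contact_force: [0.5, -0.3, -0.3]
opening: -0.002
finger_force: 0.0
```

arm_command(
  steps=[0, -0.3, 0, 0, 0, 0, 0, 0, 0, 0],
)

```text
time: 2.78
eef_pos: [0.4583, 0.0023, 0.0709]
tcp_rot: [0.191, 0.982, 0.0, 0.001]
contact_force: [-0.3, 0.8, 1.3]
opening: -0.0
finger_force: 0.0
```

arm_command(
  steps=[0, -0.2, 0, 0, 0, 0, 0, 0, 0, 0],
)

```text
time: 2.95
eef_pos: [0.4617, 0.0008, 0.0708]
tcp_rot: [0.191, 0.982, -0.0, 0.001]
contact_force: [-0.0, 0.1, -0.4]
opening: -0.001
finger_force: 0.0
```

arm_command(
  steps=[0, -0.2, 0, 0, 0, 0, 0, 0, 0, 0],
)

```text
time: 3.12
eef_pos: [0.4659, -0.0011, 0.0705]
tcp_rot: [0.191, 0.982, 0.0, 0.0]
contact_force: [0.0, 1.1, -0.9]
opening: 0.001
finger_force: 0.0
```

arm_command(
  steps=[0, -0.1, 0, 0, 0, 0, 0, 0, 0, 0],
)

```text
time: 3.28
eef_pos: [0.4661, -0.0013, 0.0699]
tcp_rot: [0.191, 0.982, 0.0, -0.003]
contact_force: [-4.3, 2.0, 4.1]
opening: 0.0
finger_force: 2.7
```

Contact is at X≈101 mm, as predicted. I'll check the stiffness with one more step, then back off.

arm_command(
  steps=[0, -0.16, 0, 0, 0, 0, 0, 0, 0, 0],
)

```text
time: 3.45
eef_pos: [0.4661, -0.0013, 0.0692]
tcp_rot: [0.191, 0.981, 0.001, -0.009]
contact_force: [-14.4, 6.3, 12.7]
opening: 0.001
finger_force: 8.1
```

arm_command(
  steps=[0, 0.76, 0, 0, 0, 0, 0, 0, 0, 0],
)

```text
time: 3.62
eef_pos: [0.4514, 0.0047, 0.0692]
tcp_rot: [0.191, 0.982, 0.0, -0.002]
contact_force: [0.4, -1.0, -0.0]
opening: 0.002
finger_force: 0.0
```

arm_command(
  steps=[0, 0, 0, -1, 0, 0, 0, 0, -1, 0, 0, 0, 0.9, -0.24, 0, 0, -0.8, 0.9, 0, 0, 0, -0.8, 0.9, 0, 0, 0, 0, 0, 0.6, 0, 0, 0, 0, 0.6, 0, 0, 0, 0, 0, 0],
)

```text
time: 4.28
eef_pos: [0.5151, 0.0514, 0.0933]
tcp_rot: [0.191, 0.982, -0.0, -0.002]
contact_force: [0.1, 0.0, -0.9]
opening: -0.001
finger_force: 0.0
```

```bash
python3 - <<'E'
from h import *
s=ctrl.get_state();d=s["eef_pos"]-[.5582,-.0418,0];print(s["eef_pos"],d@[-.9269,.3753,0],d@[.3753,.9269,0],s["contact_force"])
a=ctrl.read_camera("top")[125:215,225:325,::-1];b=ctrl.read_camera("scene")[175:265,205:305,::-1]
cv2.imwrite("pics/pre.png",cv2.resize(np.hstack([a,b]),None,fx=4,fy=4,interpolation=cv2.INTER_CUBIC))
E
```

```text
[0.51507914 0.05142702 0.09333847] 0.07495682839209661 0.07022886877985979 [ 0.11315659  0.02952198 -0.9132696 ]
```

View pics/pre.png

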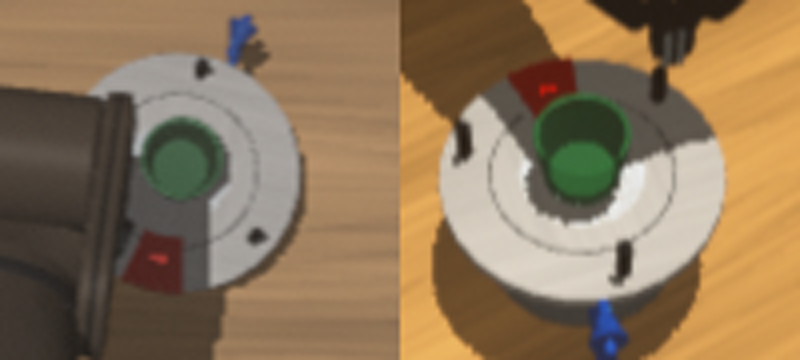

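Picture: the finger stands just behind peg1 (scene half, about 672,45). The cup is centred and the other pegs are clear. Flick now, then lift off.

arm_command(
  steps=[0, -0.6, 0, 0, 0, 0, -1, 0, 0, 0, 0, -1, 0, 0, 0, 0, -1, 0, 0, 0, 0, -0.6, 0.4, -1, 0, 0, 0, 0.6, -1, 0, 0, 0, 0.6, -1, 0, 0, 0, 0, 0, 0],
)

```text
time: 5.05
eef_pos: [0.6336, 0.0502, 0.1795]
tcp_rot: [0.19, 0.982, 0.001, 0.007]
contact_force: [-1.0, 0.1, 1.6]
opening: -0.001
finger_force: 0.0
```

```bash
cat >> h.py <<'E'
Q=[.5582,-.0418,-.4087]
def rough(im,n):
    """wheel angle (patch) mod 2pi from red pixels near the disc"""
    r,g,b=[im[:,:,i].astype(float) for i in range(3)]
    m=(r>60)&(r>2.2*g)&(r>2.2*b)
    v,u=np.nonzero(m); w=np.array([ray(n,a,c,.085) for a,c in zip(u,v)])-[Q[0],Q[1],0] if len(u) else np.zeros((0,3))
    R=np.hypot(w[:,0],w[:,1]) if len(w) else np.array([])
    k=(R>.052)&(R<.089); 
    if k.sum()<8: return None,k.sum()
    a=np.arctan2(w[k,1],w[k,0]);c=np.angle(np.exp(1j*a).mean())
    return (c-Q[2]-np.pi)%(2*np.pi),k.sum()
def meas(N):
    out=[]
    for i in range(N):
        t=ctrl.get_state()["time"];n=("top","scene")[i%2]
        out.append((t,n)+rough(ctrl.read_camera(n),n))
    return out
E
python3 - <<'E'
from h import *
for o in meas(6): print(o)
print(ctrl.get_state()["eef_pos"])
cv2.imwrite("pics/post.png",cv2.resize(np.hstack([ctrl.read_camera("top")[110:230,215:335,::-1],ctrl.read_camera("scene")[160:280,195:315,::-1]]),None,fx=3.3,fy=3.3,interpolation=cv2.INTER_CUBIC))
E
```

```text
(5.05, 'top', np.float64(3.4121595899250563), np.int64(14))
(5.1, 'scene', np.float64(3.0823714526702553), np.int64(185))
(5.15, 'top', np.float64(2.705564010937205), np.int64(95))
(5.2, 'scene', np.float64(2.4598346317250845), np.int64(186))
(5.25, 'top', np.float64(2.143684868133678), np.int64(113))
(5.3, 'scene', np.float64(1.8291729817999753), np.int64(175))
[0.62752716 0.04823048 0.16948267]
```

View pics/post.png

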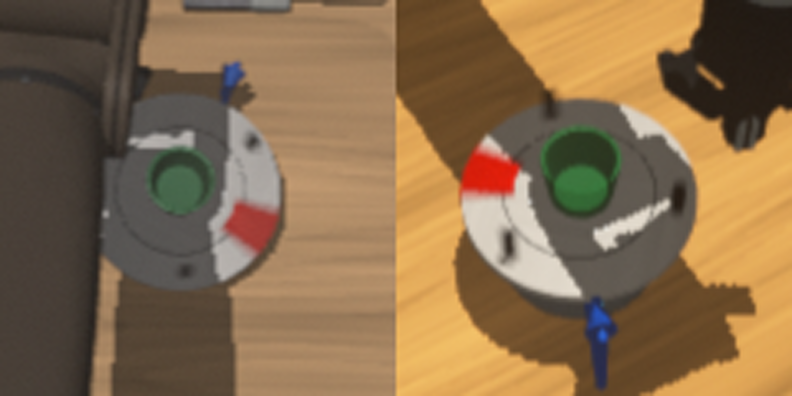

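It spins at about −6.2 rad/s (clockwise) with the cup still centred. I'll let it run and go round at height to the braking standby.

arm_command(
  steps=[0, 1, 0, 0, 0, 0, 1, 0, 0, 0, 0, 1, 0, 0, 0, 0, 1, 0, 0, 0, 0, 1, 0, 0, 0, 0, 1, 0, 0, 0, 0, 0.2, -0.5, 0, 0, 0, 0, 0, 0, 0],
)

```text
time: 6.12
eef_pos: [0.478, 0.0951, 0.17]
tcp_rot: [0.191, 0.982, -0.0, -0.001]
contact_force: [0.0, 0.1, 0.1]
opening: 0.004
finger_force: 0.0
```

arm_command(
  steps=[0, 0, -0.95, 0, 0, 0, 0, -0.95, 0, 0, 0, 0, -0.95, 0, 0, 0, 0, -0.9, 0, 0, 0, 0, 0, 0, 0, 0, 0, 0, 0, 0],
)

```text
time: 6.62
eef_pos: [0.4455, 0.0075, 0.171]
tcp_rot: [0.193, 0.981, 0.0, 0.0]
contact_force: [0.3, 0.0, 0.3]
opening: -0.0
finger_force: 0.0
```

```bash
python3 - <<'E'
from h import *
for i in range(5):
    t=ctrl.get_state()["time"];print(t,rough(ctrl.read_camera("scene"),"scene"))
d=ctrl.get_state()["eef_pos"]-[.5582,-.0418,0];print(d[2],d@[-.9269,.3753,0],d@[.3753,.9269,0])
E
```

```text
6.6167 (np.float64(0.5214780497578158), np.int64(137))
6.6667 (np.float64(0.26089233422689695), np.int64(114))
6.7167 (np.float64(6.260990012325201), np.int64(102))
6.7667 (np.float64(5.9816377320007215), np.int64(109))
6.8167 (np.float64(5.715460435640962), np.int64(125))
0.17101365829953968 0.12349916494511036 0.004834322833742754
```

arm_command(
  steps=[0, 0, 0, 1, 0, 0, 0, 0, 1, 0, 0, 0, 0, 1, 0, 0, 0, 0, 1, 0, 0, -0.24, -0.1, 0, 0, 0, 0, 0, 0, 0, 0, 0, 0, 0, 0, 0, 0, 0, 0, 0],
)

```text
time: 7.53
eef_pos: [0.4516, 0.0037, 0.073]
tcp_rot: [0.191, 0.982, -0.0, 0.002]
contact_force: [0.1, -0.2, -0.0]
opening: 0.003
finger_force: 0.0
```

arm_command(
  steps=[0, 0, 0, 0, 0, 0, 0, 0, 0, 0, 0, 0, 0, 0, 0, 0, 0, 0, 0, 0, 0, 0, 0, 0, 0, 0, 0, 0, 0, 0, 0, 0, 0, 0, 0, 0, 0, 0, 0, 0],
)

```text
time: 8.2
eef_pos: [0.4498, 0.0039, 0.071]
tcp_rot: [0.191, 0.982, -0.0, -0.0]
contact_force: [-0.2, 0.5, -0.8]
opening: -0.003
finger_force: 0.0
```

arm_command(
  steps=[0, 0, 0, 0, 0, 0, 0, 0, 0, 0, 0, 0, 0, 0, 0, 0, 0, 0, 0, 0, 0, 0, 0, 0, 0, 0, 0, 0, 0, 0, 0, 0, 0, 0, 0, 0, 0, 0, 0, 0],
)

```text
time: 8.87
eef_pos: [0.4498, 0.0039, 0.0711]
tcp_rot: [0.191, 0.982, -0.0, -0.0]
contact_force: [0.2, 0.3, -0.4]
opening: -0.003
finger_force: 0.0
```

arm_command(
  steps=[0, 0, 0, 0, 0, 0, 0, 0, 0, 0, 0, 0, 0, 0, 0, 0, 0, 0, 0, 0, 0, 0, 0, 0, 0, 0, 0, 0, 0, 0, 0, 0, 0, 0, 0, 0, 0, 0, 0, 0],
)

```text
time: 9.53
eef_pos: [0.4498, 0.0039, 0.0711]
tcp_rot: [0.191, 0.982, -0.0, 0.0]
contact_force: [0.1, -0.8, -0.6]
opening: 0.005
finger_force: 0.0
```

arm_command(
  steps=[0, 0, 0, 0, 0, 0, 0, 0, 0, 0, 0, 0, 0, 0, 0, 0, 0, 0, 0, 0, 0, 0, 0, 0, 0, 0, 0, 0, 0, 0, 0, 0, 0, 0, 0, 0, 0, 0, 0, 0],
)

```text
time: 10.2
eef_pos: [0.4498, 0.0039, 0.0711]
tcp_rot: [0.191, 0.982, 0.0, 0.0]
contact_force: [-0.4, -0.6, -0.1]
opening: -0.0
finger_force: 0.0
```

arm_command(
  steps=[0, 0, 0, 0, 0, 0, 0, 0, 0, 0, 0, 0, 0, 0, 0, 0, 0, 0, 0, 0, 0, 0, 0, 0, 0, 0, 0, 0, 0, 0, 0, 0, 0, 0, 0, 0, 0, 0, 0, 0],
)

```text
time: 10.87
eef_pos: [0.4498, 0.0039, 0.0711]
tcp_rot: [0.191, 0.982, -0.0, -0.0]
contact_force: [-0.2, 1.0, 0.2]
opening: 0.003
finger_force: 0.0
```

```bash
python3 - <<'E'
from h import *
for i in range(6):
    t=ctrl.get_state()["time"];print(t,rough(ctrl.read_camera("scene"),"scene"))
d=ctrl.get_state()["eef_pos"]-[.5582,-.0418,0];print(d[2],d@[-.9269,.3753,0],d@[.3753,.9269,0])
E
```

```text
10.8667 (np.float64(6.119921083303812), np.int64(107))
10.9167 (np.float64(5.9096807931386985), np.int64(115))
10.9667 (np.float64(5.723280924385204), np.int64(129))
11.0167 (np.float64(5.550971970295189), np.int64(140))
11.0667 (np.float64(5.367165623418926), np.int64(148))
11.1167 (np.float64(5.186844166897277), np.int64(150))
0.07105836942394013 0.11760726023162839 0.0016968064192588517
```

arm_command(
  steps=[0, 0, 0, 0, 0, 0, 0, 0, 0, 0, 0, 0, 0, 0, 0, 0, 0, 0, 0, 0, 0, 0, 0, 0, 0, 0, 0, 0, 0, 0, 0, 0, 0, 0, 0, 0, 0, 0, 0, 0],
)

```text
time: 11.83
eef_pos: [0.4498, 0.0039, 0.0711]
tcp_rot: [0.191, 0.982, -0.0, 0.0]
contact_force: [0.4, -0.1, 0.8]
opening: 0.002
finger_force: 0.0
```

arm_command(
  steps=[0, 0, 0, 0, 0, 0, 0, 0, 0, 0, 0, 0, 0, 0, 0, 0, 0, 0, 0, 0, 0, 0, 0, 0, 0, 0, 0, 0, 0, 0, 0, 0, 0, 0, 0, 0, 0, 0, 0, 0],
)

```text
time: 12.5
eef_pos: [0.4498, 0.0039, 0.0711]
tcp_rot: [0.191, 0.982, -0.0, 0.0]
contact_force: [-0.6, 1.1, -0.2]
opening: 0.001
finger_force: 0.0
```

arm_command(
  steps=[0, 0, 0, 0, 0, 0, 0, 0, 0, 0, 0, 0, 0, 0, 0, 0, 0, 0, 0, 0, 0, 0, 0, 0, 0, 0, 0, 0, 0, 0, 0, 0, 0, 0, 0, 0, 0, 0, 0, 0],
)

```text
time: 13.17
eef_pos: [0.4498, 0.0039, 0.0711]
tcp_rot: [0.191, 0.982, -0.0, 0.0]
contact_force: [0.1, 0.0, 0.2]
opening: -0.001
finger_force: 0.0
```

arm_command(
  steps=[0, 0, 0, 0, 0, 0, 0, 0, 0, 0, 0, 0, 0, 0, 0, 0, 0, 0, 0, 0, 0, 0, 0, 0, 0, 0, 0, 0, 0, 0, 0, 0, 0, 0, 0, 0, 0, 0, 0, 0],
)

```text
time: 13.83
eef_pos: [0.4498, 0.0039, 0.0711]
tcp_rot: [0.191, 0.982, -0.0, 0.0]
contact_force: [0.3, -1.2, 0.5]
opening: 0.003
finger_force: 0.0
```

arm_command(
  steps=[0, 0, 0, 0, 0, 0, 0, 0, 0, 0, 0, 0, 0, 0, 0, 0, 0, 0, 0, 0, 0, 0, 0, 0, 0, 0, 0, 0, 0, 0, 0, 0, 0, 0, 0, 0, 0, 0, 0, 0],
)

```text
time: 14.5
eef_pos: [0.4498, 0.0039, 0.0711]
tcp_rot: [0.191, 0.982, -0.0, -0.0]
contact_force: [-0.0, -0.6, -0.0]
opening: -0.001
finger_force: 0.0
```

arm_command(
  steps=[0, 0, 0, 0, 0, 0, 0, 0, 0, 0, 0, 0, 0, 0, 0, 0, 0, 0, 0, 0, 0, 0, 0, 0, 0, 0, 0, 0, 0, 0, 0, 0, 0, 0, 0, 0, 0, 0, 0, 0],
)

```text
time: 15.17
eef_pos: [0.4498, 0.0039, 0.0711]
tcp_rot: [0.191, 0.982, -0.0, -0.0]
contact_force: [-0.5, 0.6, 0.2]
opening: -0.001
finger_force: 0.0
```

arm_command(
  steps=[0, 0, 0, 0, 0, 0, 0, 0, 0, 0, 0, 0, 0, 0, 0, 0, 0, 0, 0, 0, 0, 0, 0, 0, 0, 0, 0, 0, 0, 0, 0, 0, 0, 0, 0, 0, 0, 0, 0, 0],
)

```text
time: 15.83
eef_pos: [0.4499, 0.0039, 0.0711]
tcp_rot: [0.191, 0.982, -0.0, 0.0]
contact_force: [-0.4, 0.2, 1.0]
opening: -0.001
finger_force: 0.0
```

arm_command(
  steps=[0, 0, 0, 0, 0, 0, 0, 0, 0, 0, 0, 0, 0, 0, 0, 0, 0, 0, 0, 0, 0, 0, 0, 0, 0, 0, 0, 0, 0, 0, 0, 0, 0, 0, 0, 0, 0, 0, 0, 0],
)

```text
time: 16.5
eef_pos: [0.4498, 0.0039, 0.0711]
tcp_rot: [0.191, 0.982, 0.0, -0.0]
contact_force: [-0.2, -0.3, -0.6]
opening: -0.0
finger_force: 0.0
```

arm_command(
  steps=[0, 0, 0, 0, 0, 0, 0, 0, 0, 0, 0, 0, 0, 0, 0, 0, 0, 0, 0, 0, 0, 0, 0, 0, 0, 0, 0, 0, 0, 0, 0, 0, 0, 0, 0, 0, 0, 0, 0, 0],
)

```text
time: 17.17
eef_pos: [0.4498, 0.0039, 0.0711]
tcp_rot: [0.191, 0.982, -0.0, -0.0]
contact_force: [-0.5, 0.7, -0.3]
opening: 0.001
finger_force: 0.0
```

```bash
python3 - <<'E'
from h import *
for i in range(6):
    t=ctrl.get_state()["time"];print(t,rough(ctrl.read_camera("scene"),"scene"))
E
```

```text
17.1667 (np.float64(6.262669082850095), np.int64(117))
17.2167 (np.float64(6.152784165507212), np.int64(112))
17.2667 (np.float64(6.032571480802538), np.int64(118))
17.3167 (np.float64(5.920157353556473), np.int64(120))
17.3667 (np.float64(5.810951410427666), np.int64(127))
17.4167 (np.float64(5.708882238906773), np.int64(133))
```

arm_command(
  steps=[0, 0, 0, 0, 0, 0, 0, 0, 0, 0, 0, 0, 0, 0, 0, 0, 0, 0, 0, 0, 0, 0, 0, 0, 0, 0, 0, 0, 0, 0, 0, 0, 0, 0, 0, 0, 0, 0, 0, 0],
)

```text
time: 18.13
eef_pos: [0.4498, 0.0039, 0.0711]
tcp_rot: [0.191, 0.982, -0.0, 0.0]
contact_force: [1.0, -0.4, -0.5]
opening: -0.001
finger_force: 0.0
```

arm_command(
  steps=[0, 0, 0, 0, 0, 0, 0, 0, 0, 0, 0, 0, 0, 0, 0, 0, 0, 0, 0, 0, 0, 0, 0, 0, 0, 0, 0, 0, 0, 0, 0, 0, 0, 0, 0, 0, 0, 0, 0, 0],
)

```text
time: 18.8
eef_pos: [0.4498, 0.0039, 0.0711]
tcp_rot: [0.191, 0.982, -0.0, 0.0]
contact_force: [0.4, -0.5, 0.7]
opening: -0.002
finger_force: 0.0
```

arm_command(
  steps=[0, 0, 0, 0, 0, 0, 0, 0, 0, 0, 0, 0, 0, 0, 0, 0, 0, 0, 0, 0, 0, 0, 0, 0, 0, 0, 0, 0, 0, 0, 0, 0, 0, 0, 0, 0, 0, 0, 0, 0],
)

```text
time: 19.47
eef_pos: [0.4499, 0.0039, 0.0711]
tcp_rot: [0.191, 0.982, -0.0, 0.0]
contact_force: [-0.9, 1.1, -0.3]
opening: -0.0
finger_force: 0.0
```

arm_command(
  steps=[0, 0, 0, 0, 0, 0, 0, 0, 0, 0, 0, 0, 0, 0, 0, 0, 0, 0, 0, 0, 0, 0, 0, 0, 0, 0, 0, 0, 0, 0, 0, 0, 0, 0, 0, 0, 0, 0, 0, 0],
)

```text
time: 20.13
eef_pos: [0.4498, 0.0039, 0.0711]
tcp_rot: [0.191, 0.982, -0.0, -0.0]
contact_force: [-0.2, -0.2, -0.4]
opening: -0.003
finger_force: 0.0
```

arm_command(
  steps=[0, 0, 0, 0, 0, 0, 0, 0, 0, 0, 0, 0, 0, 0, 0, 0, 0, 0, 0, 0, 0, 0, 0, 0, 0, 0, 0, 0, 0, 0, 0, 0, 0, 0, 0, 0, 0, 0, 0, 0],
)

```text
time: 20.8
eef_pos: [0.4498, 0.0039, 0.0711]
tcp_rot: [0.191, 0.982, 0.0, -0.0]
contact_force: [0.7, 0.5, -0.4]
opening: -0.0
finger_force: 0.0
```

```bash
python3 - <<'E'
from h import *
for i in range(6):
    t=ctrl.get_state()["time"];print(t,rough(ctrl.read_camera("scene"),"scene"))
E
```

```text
20.8 (np.float64(5.65489052219378), np.int64(141))
20.85 (np.float64(5.586007107220546), np.int64(142))
20.9 (np.float64(5.511809446153892), np.int64(147))
20.95 (np.float64(5.433058866666844), np.int64(150))
21.0 (np.float64(5.360791876891938), np.int64(152))
21.05 (np.float64(5.28762526704296), np.int64(155))
```

arm_command(
  steps=[0, 0, 0, 0, 0, 0, 0, 0, 0, 0, 0, 0, 0, 0, 0, 0, 0, 0, 0, 0, 0, 0, 0, 0, 0, 0, 0, 0, 0, 0, 0, 0, 0, 0, 0, 0, 0, 0, 0, 0],
)

```text
time: 21.77
eef_pos: [0.4499, 0.0039, 0.0711]
tcp_rot: [0.191, 0.982, -0.0, 0.0]
contact_force: [1.1, -0.5, -0.0]
opening: -0.002
finger_force: 0.0
```

```bash
python3 - <<'E'
from h import *
T=[];A=[]
for i in range(5):
    T.append(ctrl.get_state()["time"]);A.append(rough(ctrl.read_camera("scene"),"scene")[0])
p=np.polyfit(T,A,1);t=ctrl.get_state()["time"];print(A,p[0],t,np.polyval(p,t),"time to pi",(np.pi-np.polyval(p,t))/p[0])
E
```

```text
[np.float64(4.246449307069199), np.float64(4.176576286559395), np.float64(4.104978858420834), np.float64(4.034052794055359), np.float64(3.9653785851022105)] -1.409329872875992 22.0167 3.894087685309991 time to pi 0.5339381831058443
```

arm_command(
  steps=[0, 0, 0, 0, 0, 0, 0, 0, 0, 0, 0, 0, 0, 0, 0, 0, 0, 0, 0, 0, 0, 0, 0, 0, 0, 0, -1, 0, 0, 0, 0, -0.1, 0, 0, 0, 0, 0, 0, 0, 0],
)

```text
time: 22.68
eef_pos: [0.4654, -0.0026, 0.0684]
tcp_rot: [0.191, 0.981, 0.002, -0.016]
contact_force: [-23.7, 8.9, 17.0]
opening: -0.003
finger_force: 13.0
```

```bash
python3 - <<'E'
from h import *
for i in range(5):
    t=ctrl.get_state()["time"];print(t,rough(ctrl.read_camera("scene"),"scene"),ctrl.get_state()["contact_force"])
E
```

```text
22.6833 (np.float64(3.2125492970299896), np.int64(215)) [-22.80808501   8.58817503  15.83257944]
22.7333 (np.float64(3.2125492970299896), np.int64(215)) [-23.20248522   8.99297221  16.10927451]
22.7833 (np.float64(3.2114065664210214), np.int64(214)) [-21.32894631   9.20200378  14.18743886]
22.8333 (np.float64(3.2114065664210214), np.int64(214)) [-22.12982735   8.88994347  14.75911863]
22.8833 (np.float64(3.2114065664210214), np.int64(214)) [-21.87039604   8.83434044  15.01395769]
```

It stopped at 3.21 rad, 0.07 from the mark. Now I release gently and straight back.

arm_command(
  steps=[0, 0, 0, 0, 0, 0, 0.15, 0, 0, 0, 0, 0.15, 0, 0, 0, 0, 0.3, 0, 0, 0, 0, 0.6, 0, 0, 0, 0, 0.6, 0, 0, 0, 0, 0, 0, -1, 0, 0, 0, 0, -1, 0],
)

```text
time: 23.6
eef_pos: [0.4316, 0.011, 0.1202]
tcp_rot: [0.191, 0.982, 0.0, -0.002]
contact_force: [0.5, 0.0, 0.9]
opening: 0.001
finger_force: 0.0
```

```bash
python3 - <<'E'
from h import *
for i in range(12):
    t=ctrl.get_state()["time"];r=rough(ctrl.read_camera("scene"),"scene")
    if i%3==0:print(t,r)
print(ctrl.get_state()["eef_pos"],ctrl.get_state()["contact_force"])
cv2.imwrite("pics/end.png",cv2.resize(np.hstack([ctrl.read_camera("top")[110:230,215:335,::-1],ctrl.read_camera("scene")[160:280,195:315,::-1]]),None,fx=3.3,fy=3.3,interpolation=cv2.INTER_CUBIC))
E
```

```text
23.6 (np.float64(3.2125492970299896), np.int64(215))
23.75 (np.float64(3.2125492970299896), np.int64(215))
23.9 (np.float64(3.2125492970299896), np.int64(215))
24.05 (np.float64(3.2125492970299896), np.int64(215))
[0.43322908 0.01053057 0.1203813 ] [ 0.06386192  0.66409321 -0.40811761]
```

View pics/end.png

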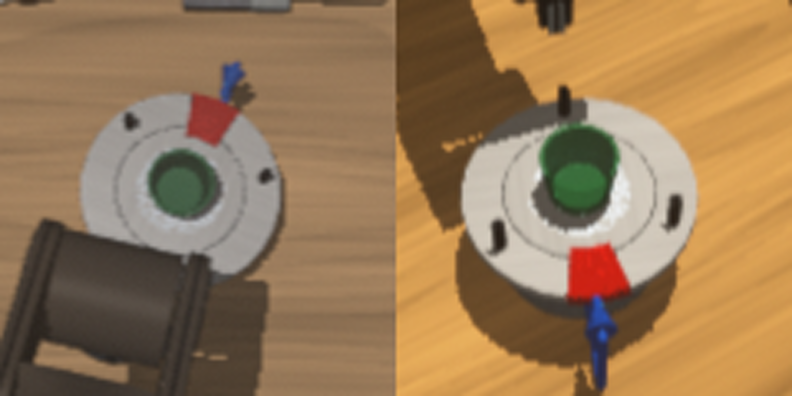

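The picture shows the wheel still, with the pointer tip (top 228,100; scene 597,300) inside the red patch, about 0.1 rad or less off its middle. The cup is centred and the robot is clear.

```bash
python3 -c "
from plant import ctrl
print(ctrl.sign_off())"
```

```text
the job is handed in; nothing more can be done
None
```

The job is handed in. The wheel was flicked to about 6 rad/s, ran untouched for about 17 s, and was braked once to rest with the pointer on the red patch, about 0.1 rad or less off its middle. The cup stayed centred and untouched.

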